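Prove the sampler's two limit switches by hand

ROBOT

A 7-joint arm with a two-finger parallel gripper is mounted at the origin on the work surface. World frame = base frame: x ahead of the robot, y to its left, z up, the work surface at z = 0. Lengths are in mm, angles in rad, forces in N, time in s.
With the tool pointing down it reaches from about 400 to 750 mm from the base axis. Payload 19.5 kg.
Tool frame: the origin (TCP) lies midway between the tips of the shut fingers; the grasp point (between the pads) lies 19 mm behind it; z points along the fingers, x is the direction in which the jaws open and shut, and the axes are right-handed (so a half turn about z gives the same grasp; the last joint's range is limited). The gripper opens to 85 mm and grips with 20 to 120 N. Pads are 22 mm wide; open, the fingers measure 114 mm over their backs; the gripper's body (76 mm by 85 mm) begins 54 mm behind the grasp point. The pads swing forward as they close: fully open they stand 13 mm farther back than shut.
Start: joints at [-1.351, 0.707, -0.028, 1.485, 0.022, 0.951, -0.075], TCP at [148.809, 555.38, 200.968] pointing down, gripper open.
Joint ranges: [-2.71, 2.71], [-0.32, 2.16], [-1.57, 1.52], [0, 2.45], [-1.46, 4.6], [0, 2.02], [-2.83, 2.83]. Speed limits (rad/s): [1.89, 1.89, 2.57, 2.57, 3.01, 3.01, 3.01].

INTERFACE

Orientations are given as a unit quaternion [x, y, z, w].
In Python, from station import bot, vision, order, finder gives the robot as it stands.
- The arm moves only by the tool drive_tool, never from a script. Its argument "plan" is a list of rows, each an object of numbers: "x", "y", "z": the shift along the tool's x, y, z in mm; "ax", "ay", "az": the turn, a rotation vector about the tool's x, y, z in rad; "grip": the opening, from 0 (shut) to 1 (fully open). In form: [{"x": .., "y": .., "z": .., "ax": .., "ay": .., "az": .., "grip": ..}, ...]. A call has 1 to 12 rows; each row shifts and turns the commanded pose from where the row before left it, along the tool's axes as they then stand; what a row does not reach is not made up. A row lasts 1/12 s, in which the tool goes at most 41.7 mm and 7.16 degrees, less where a joint would pass 70% of its speed; a pose out of reach is approached as far as the arm can. A call with a gripper value outside its range is refused whole. The fingers move at their own pace and stop on an object; "squeeze" is the grip in N (left out, the last holds). Time passes only in rows, so rows that do not move let the fingers close. It gives the time, the measured TCP pose, the force and the opening at its end, in the units of the state.
- bot.read_state(): the state, without advancing time (a new reading comes with each control period).
- vision.capture(name): name is "side" or "top"; returns (picture, depth): 420x560x3 uint8, blue, green, red; 420x560 float32, mm along the optical axis (not along the pixel's ray), 0 where there is no reading.
- vision.get_calibration(name): a dict with "camera_matrix" (3x3 intrinsics, pixels), "k1" (the pictures are not rectified: a ray, as slopes to the right and down, at radius r is drawn at 1 + k1 r^2 times it, then the intrinsics apply), "pose" (4x4, takes a point from camera to world coordinates). Camera axes: x right, y up, looking along -z (the intrinsics and any distortion apply to the point x, -y, -z); pixel columns grow to the right and rows downward; lengths in mm; the calibration is good to about 2 mm. A picture is of the moment at which its call begins. get_calibration takes no time and is no camera call.
- order.close_job(): hands the job in, once; it reports no verdict.
Trained networks look in the newest picture that a camera, given by its name, has taken for a name from the list of things; names that differ only in an ending like _2 or _b are one class to them, and where a whole thing is asked for, a point or a joint stands for the part that bears it (a point fixed in the world has none). Each returns a list of dicts, best first, with "p" (0 to 1); they miss things now and then, are a little off and sometimes report something else, mostly with a low value. They report only what shows in the picture. A call takes as long as a camera call. They do not tell look-alikes from the thing itself.
- finder.outline_of(camera, target): "pixels" (420x560 bool, what is visible of it).
- finder.pinpoint(camera, target): "position" ([x, y, z] in mm, in world coordinates, good to about 4 mm: a listed point, or the origin of a listed thing).
The state is a dict: "time": time; "joint_pos": joint angles; "joint_velocities": joint speeds; "effort": joint torques, N m; "position": TCP position; "orientation": TCP orientation; "wrist_force": force on the tool from outside, world axes, zero at the start; "torque": the same for the moment, N m; "opening": finger opening in mm.
Only numpy, scipy, OpenCV 4.12 (cv2) and the standard library are available. Lean on these libraries where they do the work, as an engineer would, in place of code of your own. Each camera call takes 0.05 s, during which the arm holds its last target. There are 200 camera calls.

TASK

Prove the tube sampler's two roller-arm limit switches before they are fitted: first the one with the long arm, then the one with the short arm. Push each arm's roller sideways towards the upright cheek plate of its own switch, through its free swing, until you feel the switch's spring and it trips; hold it tripped for a good second without forcing it on, then ease off and let it spring back, leaving the arm on that side. Do not disturb the jar, beaker and screwdriver.

Things in the scene. Friction and masses are not known exactly. Their poses are not given: they have to be found in the camera images.
- long: Long-armed limit switch, fixed: 70 mm square steel foot, 42 mm square die-cast housing to 68 mm, dark hub 42 mm across, then the arm. Origin under its axis; +x is the cable-gland side, the arm sweeps about -x. A steel cheek plate (60 x 6 mm, top at 76 mm, 37 mm off the axis) on its -y side marks the trip side. Pushed the other way the arm only meets a dead stop.
- long_pivot (a point): On the upright turning axis of the long arm, 99 mm above the bench (roller mid-height). Push towards the cheek plate: counter-clockwise from above. The roller first swings nearly free (0.5 N, stays where left) for an unknown 0.5 to 1.1 rad, then takes up the sprung shaft, which can only be felt. Let go, the shaft springs back and carries the arm back to that take-up point.
- long_roller (a point): Centre of the white nylon roller at the long arm's end, 85 mm from the axis: upright, 22 mm diameter, 89 to 109 mm above the bench, topmost part; flat 11 mm wide steel arm under it, top at 87.5 mm. Push felt at the roller, square to the arm: 2 N at take-up, about 7 N when it trips (0.10 rad on), damaged above about 15 N (0.26 rad on).
- long_dog (a point): Small brass dog on the rim of the long switch's hub, 24 mm from the axis, 75 mm up, on the cable-gland side. Still while the arm swings freely, it turns with the shaft: 2.4 mm from its start is tripped, 6.2 mm is damaged; released, it returns. Its motion is little more than the noise of a reading.
- short: Short-armed limit switch, fixed: 70 mm square steel foot, 42 mm square die-cast housing to 68 mm, dark hub 42 mm across, then the arm. Origin under its axis; +x is the cable-gland side, the arm sweeps about -x. A steel cheek plate (60 x 6 mm, top at 76 mm, 37 mm off the axis) on its +y side marks the trip side. Pushed the other way the arm only meets a dead stop.
- short_pivot (a point): On the upright turning axis of the short arm, 99 mm above the bench (roller mid-height). Push towards the cheek plate: clockwise from above. The roller first swings nearly free (0.5 N, stays where left) for an unknown 0.5 to 1.1 rad, then takes up the sprung shaft, which can only be felt. Let go, the shaft springs back and carries the arm back to that take-up point.
- short_roller (a point): Centre of the white nylon roller at the short arm's end, 55 mm from the axis: upright, 22 mm diameter, 89 to 109 mm above the bench, topmost part; flat 11 mm wide steel arm under it, top at 87.5 mm. Push felt at the roller, square to the arm: 2 N at take-up, about 7 N when it trips (0.10 rad on), damaged above about 15 N (0.26 rad on).
- short_dog (a point): Small brass dog on the rim of the short switch's hub, 24 mm from the axis, 75 mm up, on the cable-gland side. Still while the arm swings freely, it turns with the shaft: 2.4 mm from its start is tripped, 6.2 mm is damaged; released, it returns. Its motion is little more than the noise of a reading.
- jar: Bystander: screw-cap jar, 64 mm diameter, 85 mm high, standing beyond the switches; origin at the centre of its underside.
- beaker: Bystander: open glass beaker, 70 mm diameter, 90 mm high; origin at the centre of its underside.
- driver: Bystander: screwdriver 170 mm long lying on the bench.
Mind the look-alikes: they are no part of the job. Leave any green look-alike of the long alone. Leave any brown look-alike of the short alone.

How it is judged:
By the outcome, as a careful person would: the job done as asked, in the order asked, and still so for the second after the job is handed in, with the robot touching nothing.
It also fails if it takes over 67 s, if anything falls off the work surface, if the arm or the gripper's body presses on something with over 40 N, if the wrist force passes 120 N, or if a joint passes its speed limit or range.

## Working session

There is one attempt and no reset: what is moved stays moved. The work goes in short steps, Python scripts to look and compute and a tool call to move; the robot and the scene stay as the last step left them, time stands still between calls to the robot, and variables do not carry over. Pictures are saved under pics/ and viewed, about 8 in all and at most 12, crops included, and the job is handed in when it is done.

Besides the shell and the picture viewer there is one more tool, called after "Emit:" as name(argument=value, ...), one argument or row to a line, values as JSON. drive_tool: Moves the arm, as the interface text tells. Its arguments: {"type":"object","properties":{"plan":{"type":"array","items":{"type":"object","properties":{"x":{"type":"number"},"y":{"type":"number"},"z":{"type":"number"},"ax":{"type":"number"},"ay":{"type":"number"},"az":{"type":"number"},"grip":{"type":"number"}}}},"squeeze":{"type":"number"}},"required":["plan"]}

```bash
mkdir -p pics; ls; python3 - <<'E'
from station import bot,vision,finder
import cv2
s=bot.read_state();print(s)
for n in("top","side"):
    im,d=vision.capture(n);cv2.imwrite(f"pics/{n}0.png",im)
    c=vision.get_calibration(n);print(n,c)
    for t in("long_pivot","long_roller","long_dog","short_pivot","short_roller","short_dog","long","short","jar","beaker","driver"):
        print(t,[(round(r["p"],2),[round(float(v)) for v in r["position"]]) for r in finder.pinpoint(n,t)[:4]])
E
```

```text
pics
{'time': 0.0, 'joint_pos': array([-1.3506822 ,  0.70705989, -0.02760098,  1.48497638,  0.02199006,
        0.95090917, -0.07553997]), 'joint_velocities': array([-0.00114166, -0.00040907,  0.00032244, -0.00049011, -0.00093283,
        0.00099617, -0.00151254]), 'effort': array([-1.38724263e-04, -8.83194423e+01,  1.23468630e+00, -2.36174494e+01,
        1.69040321e-02,  6.36360332e-03,  2.23014204e-06]), 'position': array([148.76189667, 555.12671635, 200.55770636]), 'orientation': array([ 7.93375443e-01,  6.08732397e-01, -4.05611506e-04,  3.33769409e-04]), 'wrist_force': array([-0.34602338,  0.56614312, -0.58191384]), 'torque': array([-0.05163953,  0.06948174,  0.00851692]), 'opening': 85.27382056779899}
top {'camera_matrix': array([[525.7708992 ,   0.        , 280.80059445],
       [  0.        , 525.7708992 , 211.95140197],
       [  0.        ,   0.        ,   1.        ]]), 'k1': -0.021294850322954043, 'pose': array([[ 1.65991214e-02,  9.82149017e-01, -1.87370695e-01,
         3.21952654e+02],
       [-9.99668846e-01,  1.99873501e-02,  1.62081469e-02,
         6.06909833e+01],
[... 1459 characters left out ...]
[358, -165, 100]), (0.56, [460, -232, 103])]
long_roller [(0.74, [270, -150, 102]), (0.48, [460, -234, 102]), (0.48, [429, -10, 100])]
long_dog [(0.91, [524, -42, 78]), (0.72, [378, -152, 75]), (0.7, [560, -200, 74])]
short_pivot [(0.62, [530, 362, 97]), (0.61, [531, 208, 97])]
short_roller [(0.79, [520, 306, 99]), (0.53, [481, 196, 102])]
short_dog [(0.86, [547, 380, 77]), (0.75, [552, 223, 77]), (0.37, [541, -212, 100])]
long [(0.78, [358, -162, -3]), (0.6, [502, -46, 0]), (0.56, [540, -213, -2]), (0.56, [461, -232, 103])]
short [(0.79, [527, 366, -4]), (0.78, [532, 212, -2])]
jar [(0.68, [709, 28, 2])]
beaker [(0.69, [770, 273, -4])]
driver [(0.79, [771, -197, 1]), (0.37, [769, 274, -3])]
```

View pics/top0.png

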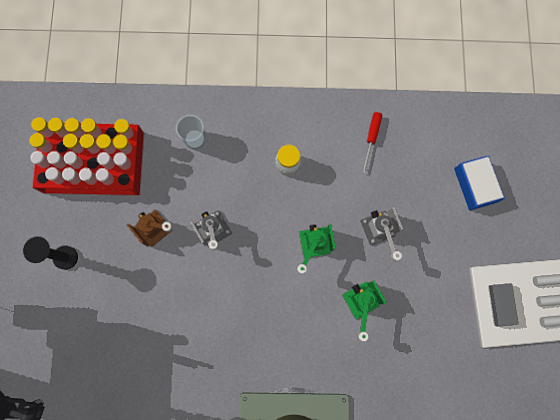

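View pics/side0.png

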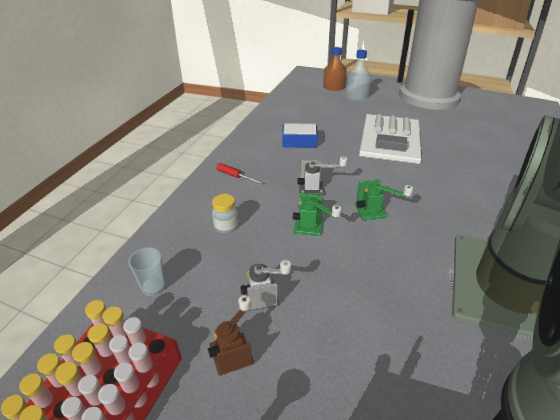

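Top view: grey long-armed switch has its hub at about (380,222) and roller at (397,255). The green look-alikes have rollers at (302,268) and (363,336). Grey short-armed switch has its hub at (210,226) and roller at (213,244); the brown look-alike has its roller at (166,226). The grey ones match the description, so I'll check them in one close crop and refine the points.

```bash
python3 - <<'E'
from station import vision,finder
import cv2,numpy as np
acc={}
for k in range(2):
  for n in("top","side"):
    im,d=vision.capture(n)
    if n=="top":
        a=im[195:275,345:435];b=im[195:275,180:270]
        cv2.imwrite("pics/crop1.png",cv2.resize(np.hstack([a,b]),None,fx=4.4,fy=4.4,interpolation=cv2.INTER_CUBIC))
    for t,c in(("long_pivot",(540,-210)),("long_roller",(459,-233)),("long_dog",(561,-201)),("short_pivot",(531,211)),("short_roller",(479,198)),("short_dog",(550,221))):
        for r in finder.pinpoint(n,t):
            if np.hypot(*(np.array(r["position"][:2])-c))<12: acc.setdefault(t,[]).append(r["position"])
m={t:np.mean(v,0) for t,v in acc.items()}
for t,v in m.items():print(t,len(acc[t]),v.round(1))
for s in("long","short"):
    v=m[s+"_roller"]-m[s+"_pivot"];w=m[s+"_dog"]-m[s+"_pivot"]
    print(s,np.hypot(*v[:2]),np.degrees(np.arctan2(v[1],v[0]))%360,np.degrees(np.arctan2(w[1],w[0])))
E
```

```text
long_pivot 5 [ 541.2 -211.4   78.8]
long_roller 4 [ 460.2 -234.4   99.4]
long_dog 4 [ 562.2 -199.8   73.9]
short_pivot 5 [531.8 212.   79.6]
short_roller 4 [475.3 197.4 100.3]
short_dog 4 [549.7 222.8  77.6]
long 84.24952373752633 195.85338195395545 28.831257082680207
short 58.321687432720914 194.45679256032113 31.221590487371135
```

View pics/crop1.png

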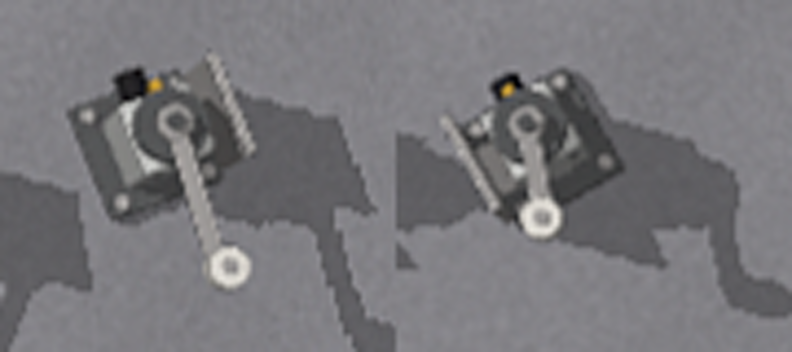

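The crop confirms both grey switches. On the long one (left) the plate is to the right of the arm, towards -y; on the short one (right) it is to the left, towards +y. I'll travel with the gripper shut, at height.

```bash
cat > h.py <<'E'
import numpy as np
from station import bot
from scipy.spatial.transform import Rotation as Rn
def go(x,y,z,yaw=None):
    s=bot.read_state();R=Rn.from_quat(s["orientation"]).as_matrix()
    d=R.T@(np.array([x,y,z])-s["position"]);ya=np.degrees(np.arctan2(R[1,0],R[0,0]))
    print("t",round(s["time"],2),"pos",s["position"].round(1),"yaw_x",ya.round(2),"F",s["wrist_force"].round(2),"open",round(s["opening"],1),"shift",d.round(1), "tilt",R[:,2].round(3),"j7",s["joint_pos"][6].round(2))
    if yaw is not None: print("az",np.radians(-(yaw-ya)).round(4))
E
```

Emit:
drive_tool(
  plan=[
    {"x": -19, "y": 27, "grip": 0},
    {"x": -19, "y": 27, "grip": 0},
    {"x": -19, "y": 27, "grip": 0},
    {"x": -19, "y": 27, "grip": 0},
    {"x": -19, "y": 27, "grip": 0},
    {"x": -19, "y": 27, "grip": 0},
    {"x": -19, "y": 27, "grip": 0},
    {"x": -19, "y": 27, "grip": 0},
    {"x": -19, "y": 27, "grip": 0},
    {"x": -19, "y": 27, "grip": 0},
    {"x": -19, "y": 27, "grip": 0},
    {"x": -19, "y": 27, "grip": 0},
  ],
)

```text
invalid input at $.plan[0]: expected keys x, y, z, ax, ay, az, grip
```

```bash
python3 -c "
from h import go
go(447.9,-191.1,200,15.85)"
```

```text
t 2.6 pos [148.8 555.4 201. ] yaw_x 75.0 F [-0.89 -0.62 -0.66] open 85.2 shift [-643.6  482.1    1.1] tilt [-0. -0. -1.] j7 -0.08
az 1.0324
```

All seven keys are needed in each row.

Emit:
drive_tool(
  plan=[
    {"x": -19, "y": 27, "z": 0, "ax": 0, "ay": 0, "az": 0, "grip": 0},
    {"x": -19, "y": 27, "z": 0, "ax": 0, "ay": 0, "az": 0, "grip": 0},
    {"x": -19, "y": 27, "z": 0, "ax": 0, "ay": 0, "az": 0, "grip": 0},
    {"x": -19, "y": 27, "z": 0, "ax": 0, "ay": 0, "az": 0, "grip": 0},
    {"x": -19, "y": 27, "z": 0, "ax": 0, "ay": 0, "az": 0, "grip": 0},
    {"x": -19, "y": 27, "z": 0, "ax": 0, "ay": 0, "az": 0, "grip": 0},
    {"x": -19, "y": 27, "z": 0, "ax": 0, "ay": 0, "az": 0, "grip": 0},
    {"x": -19, "y": 27, "z": 0, "ax": 0, "ay": 0, "az": 0, "grip": 0},
    {"x": -19, "y": 27, "z": 0, "ax": 0, "ay": 0, "az": 0, "grip": 0},
    {"x": -19, "y": 27, "z": 0, "ax": 0, "ay": 0, "az": 0, "grip": 0},
    {"x": -19, "y": 27, "z": 0, "ax": 0, "ay": 0, "az": 0, "grip": 0},
    {"x": -19, "y": 27, "z": 0, "ax": 0, "ay": 0, "az": 0, "grip": 0},
  ],
)

```text
time: 3.6
position: [403.6, 249.9, 201.1]
orientation: [0.793, 0.609, 0.0, 0.0]
wrist_force: [0.3, 0.6, 0.2]
opening: 0.1
```

```bash
python3 -c "
from h import go
go(447.9,-191.1,200,15.85)"
```

```text
t 3.6 pos [403.6 249.9 201.1] yaw_x 75.0 F [0.32 0.63 0.2 ] open 0.1 shift [-414.5  156.9    1.1] tilt [ 0.  0. -1.] j7 0.61
az 1.0324
```

Emit:
drive_tool(
  plan=[
    {"x": -34.5, "y": 13, "z": 0, "ax": 0, "ay": 0, "az": 0, "grip": 0},
    {"x": -34.5, "y": 13, "z": 0, "ax": 0, "ay": 0, "az": 0, "grip": 0},
    {"x": -34.5, "y": 13, "z": 0, "ax": 0, "ay": 0, "az": 0, "grip": 0},
    {"x": -34.5, "y": 13, "z": 0, "ax": 0, "ay": 0, "az": 0, "grip": 0},
    {"x": -34.5, "y": 13, "z": 0, "ax": 0, "ay": 0, "az": 0, "grip": 0},
    {"x": -34.5, "y": 13, "z": 0, "ax": 0, "ay": 0, "az": 0, "grip": 0},
    {"x": -34.5, "y": 13, "z": 0, "ax": 0, "ay": 0, "az": 0, "grip": 0},
    {"x": -34.5, "y": 13, "z": 0, "ax": 0, "ay": 0, "az": 0, "grip": 0},
    {"x": -34.5, "y": 13, "z": 0, "ax": 0, "ay": 0, "az": 0, "grip": 0},
    {"x": -34.5, "y": 13, "z": 0, "ax": 0, "ay": 0, "az": 0, "grip": 0},
    {"x": -34.5, "y": 13, "z": 0, "ax": 0, "ay": 0, "az": 0, "grip": 0},
    {"x": -34.5, "y": 13, "z": 0, "ax": 0, "ay": 0, "az": 0, "grip": 0},
  ],
)

```text
time: 4.6
position: [446.1, -191.0, 201.2]
orientation: [0.793, 0.609, 0.0, 0.0]
wrist_force: [1.0, 0.5, 0.6]
opening: -0.1
```

Emit:
drive_tool(
  plan=[
    {"x": 0, "y": 0, "z": 0, "ax": 0, "ay": 0, "az": 0.115, "grip": 0},
    {"x": 0, "y": 0, "z": 0, "ax": 0, "ay": 0, "az": 0.115, "grip": 0},
    {"x": 0, "y": 0, "z": 0, "ax": 0, "ay": 0, "az": 0.115, "grip": 0},
    {"x": 0, "y": 0, "z": 0, "ax": 0, "ay": 0, "az": 0.115, "grip": 0},
    {"x": 0, "y": 0, "z": 0, "ax": 0, "ay": 0, "az": 0.115, "grip": 0},
    {"x": 0, "y": 0, "z": 0, "ax": 0, "ay": 0, "az": 0.115, "grip": 0},
    {"x": 0, "y": 0, "z": 0, "ax": 0, "ay": 0, "az": 0.115, "grip": 0},
    {"x": 0, "y": 0, "z": 0, "ax": 0, "ay": 0, "az": 0.115, "grip": 0},
    {"x": 0, "y": 0, "z": 0, "ax": 0, "ay": 0, "az": 0.112, "grip": 0},
  ],
)

```text
time: 5.35
position: [446.3, -189.0, 201.1]
orientation: [0.991, 0.135, 0.0, 0.0]
wrist_force: [1.1, 0.6, -0.2]
opening: 0.0
```

```bash
python3 -c "
from h import go
go(447.9,-191.1,94,15.85)"
```

```text
t 5.35 pos [ 446.3 -189.   201.1] yaw_x 15.55 F [ 1.1   0.59 -0.21] open 0.0 shift [  0.9   2.4 107.1] tilt [ 0. -0. -1.] j7 0.73
az -0.0053
```

Emit:
drive_tool(
  plan=[
    {"x": 0, "y": 0, "z": 27, "ax": 0, "ay": 0, "az": 0, "grip": 0},
    {"x": 0, "y": 0, "z": 27, "ax": 0, "ay": 0, "az": 0, "grip": 0},
    {"x": 0, "y": 0, "z": 27, "ax": 0, "ay": 0, "az": 0, "grip": 0},
    {"x": 0, "y": 0, "z": 26, "ax": 0, "ay": 0, "az": 0, "grip": 0},
    {"x": 1, "y": 8, "z": 0, "ax": 0, "ay": 0, "az": 0, "grip": 0},
    {"x": 0, "y": 3, "z": 0, "ax": 0, "ay": 0, "az": 0, "grip": 0},
  ],
)

```text
time: 5.85
position: [450.4, -200.3, 94.1]
orientation: [0.99, 0.138, -0.001, -0.0]
wrist_force: [0.4, -0.5, 1.5]
opening: 0.3
```

```bash
python3 - <<'E'
from h import go
from station import vision
import cv2
go(460.2,-234.4,94)
im,d=vision.capture("top");a=im[195:285,325:445]
cv2.imwrite("pics/c2.png",cv2.resize(a,None,fx=5,fy=5,interpolation=cv2.INTER_CUBIC))
im,d=vision.capture("side");a=im[130:230,270:390]
cv2.imwrite("pics/c3.png",cv2.resize(a,None,fx=5,fy=5,interpolation=cv2.INTER_CUBIC))
go(460.2,-234.4,94)
E
```

```text
t 5.85 pos [ 450.4 -200.3   94.1] yaw_x 15.85 F [ 0.37 -0.51  1.48] open 0.3 shift [ 0.1 35.4  0.1] tilt [-0.001 -0.    -1.   ] j7 0.77
t 5.95 pos [ 450.9 -200.5   95.4] yaw_x 15.81 F [-0.16  0.17 -0.27] open -0.3 shift [-0.3 35.2  1.5] tilt [ 0.002 -0.001 -1.   ] j7 0.77
```

View pics/c3.png

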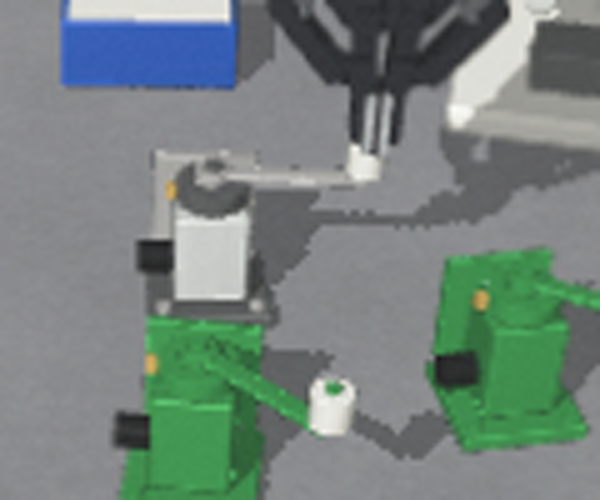

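The shut fingers stand beside the grey long switch's roller at about (365,165) in the crop, on the side away from the plate. I'll close the gap and then swing about the pivot.

Emit:
drive_tool(
  plan=[
    {"x": 0, "y": 6, "z": 0, "ax": 0, "ay": 0, "az": 0, "grip": 0},
    {"x": 0, "y": 6, "z": 0, "ax": 0, "ay": 0, "az": 0, "grip": 0},
    {"x": -0.8, "y": 3.4, "z": 0, "ax": 0, "ay": 0, "az": -0.04, "grip": 0},
    {"x": -0.8, "y": 3.4, "z": 0, "ax": 0, "ay": 0, "az": -0.04, "grip": 0},
    {"x": -0.8, "y": 3.4, "z": 0, "ax": 0, "ay": 0, "az": -0.04, "grip": 0},
    {"x": -0.8, "y": 3.4, "z": 0, "ax": 0, "ay": 0, "az": -0.04, "grip": 0},
    {"x": -0.8, "y": 3.4, "z": 0, "ax": 0, "ay": 0, "az": -0.04, "grip": 0},
    {"x": -0.8, "y": 3.4, "z": 0, "ax": 0, "ay": 0, "az": -0.04, "grip": 0},
    {"x": -0.8, "y": 3.4, "z": 0, "ax": 0, "ay": 0, "az": -0.04, "grip": 0},
    {"x": -0.8, "y": 3.4, "z": 0, "ax": 0, "ay": 0, "az": -0.04, "grip": 0},
  ],
)

```text
time: 6.78
position: [459.0, -239.2, 94.8]
orientation: [0.956, 0.295, 0.0, 0.001]
wrist_force: [-0.1, -0.8, 0.8]
opening: 0.3
```

```bash
cat >> h.py <<'E'
def st(S,ysign,r,n=6,shot=None):
    """mean force along push (tool y*ysign), pivot in tool frame, arm angle of seen roller"""
    from station import vision,finder
    import cv2
    F=[];ro=[]
    for k in range(n):
        cam=("top","side")[k%2]
        im,_=vision.capture(cam)
        s=bot.read_state();R=Rn.from_quat(s["orientation"]).as_matrix();F.append(R.T@s["wrist_force"])
    p=s["position"];ya=np.degrees(np.arctan2(R[1,0],R[0,0]))
    P=R.T@(np.array([*S,p[2]])-p)
    print("t",round(s["time"],2),"pos",p.round(1),"yaw_x",ya.round(1),"tilt",R[:,2].round(3),"pivot_tool",P.round(1),"Ftool",np.mean(F,0).round(2),"+-",(np.std(F,0)/n**.5).round(2),"tool ang from pivot",np.degrees(np.arctan2(p[1]-S[1],p[0]-S[0])).round(1)%360)
def see(S,ref,name):
    from station import vision,finder
    for cam in("top","side"):
        vision.capture(cam)
        for r in finder.pinpoint(cam,name):
            d=np.array(r["position"][:2])-S
            if 35<np.hypot(*d)<110: print(cam,name,round(r["p"],2),np.round(r["position"],1),"rad",np.hypot(*d).round(1),"ang",np.degrees(np.arctan2(d[1],d[0]))%360)
E
python3 -c "
from h import *
st((541.2,-211.4),1,85);see((541.2,-211.4),0,'long_roller')"
```

```text
t 7.08 pos [ 458.7 -238.2   94.3] yaw_x 34.1 tilt [ 0. -0. -1.] pivot_tool [83.3 24.2  0. ] Ftool [0.18 0.3  0.24] +- [0.14 0.24 0.11] tool ang from pivot 198.0
top long_roller 0.78 [ 458.1 -232.4  101.9] rad 85.7 ang 194.18215770132346
side long_roller 0.62 [ 458.6 -234.1  102.3] rad 85.7 ang 195.36657753765718
```

```bash
python3 - <<'E'
from station import vision
import cv2,numpy as np
im,d=vision.capture("top");a=cv2.resize(im[195:295,325:445],None,fx=3.2,fy=3.2,interpolation=cv2.INTER_CUBIC)
im,d=vision.capture("side");b=cv2.resize(im[110:210,270:390],None,fx=3.2,fy=3.2,interpolation=cv2.INTER_CUBIC)
cv2.imwrite("pics/c4.png",np.hstack([a,b]))
E
```

```text
(no output)
```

View pics/c4.png

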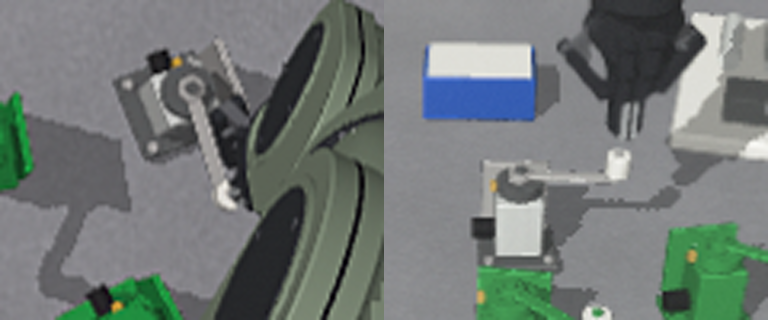

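```bash
cat >> h.py <<'E'
def proj(n,X):
    from station import vision
    c=vision.get_calibration(n);T=np.linalg.inv(c["pose"]);q=T[:3,:3]@np.array(X,float)+T[:3,3]
    u=np.array([q[0],-q[1]])/-q[2];u=u*(1+c["k1"]*(u@u));K=c["camera_matrix"]
    return K[0,0]*u[0]+K[0,2],K[1,1]*u[1]+K[1,2],-q[2]
def unproj(n,u,v,z):
    from station import vision
    c=vision.get_calibration(n);K=c["camera_matrix"];d=np.array([(u-K[0,2])/K[0,0],(v-K[1,2])/K[1,1]]);r=d.copy()
    for _ in range(8): r=d/(1+c["k1"]*(r@r))
    return (c["pose"]@np.array([r[0]*z,-r[1]*z,-z,1]))[:3]
E
python3 - <<'E'
from h import *
from station import vision
for X in((450.7,-200.4,94),(458.7,-238.2,94.3),(460,-234,99),(541,-211,99)):
    print(X,np.round(proj("side",X),1),np.round(proj("top",X),1))
im,d=vision.capture("side")
for v in range(140,172,2): print(v,[tuple(int(a) for a in unproj("side",u,v,d[v,u])) if d[v,u]>0 else 0 for u in range(340,352,3)])
E
```

```text
(450.7, -200.4, 94) [ 342.8  169.  1081.1] [ 381.7  258.5 1243.2]
(458.7, -238.2, 94.3) [ 343.   161.5 1110.6] [ 397.5  255.4 1245. ]
(460, -234, 99) [ 342.4  160.8 1105. ] [ 396.2  254.6 1240.6]
(541, -211, 99) [ 312.2  159.8 1111.5] [ 385.8  220.6 1255.4]
140 [(470, -223, 168), (461, -222, 170), (455, -228, 168), (447, -230, 168)]
142 [(471, -234, 155), (462, -225, 162), (454, -227, 162), (446, -230, 162)]
144 [(471, -236, 148), (462, -229, 154), (453, -227, 156), (446, -232, 155)]
146 [(470, -231, 145), (461, -228, 148), (453, -227, 150), (446, -237, 146)]
148 [(470, -234, 137), (461, -230, 141), (452, -226, 145), (446, -237, 140)]
150 [(509, -455, 2), (460, -230, 135), (452, -228, 138), (446, -241, 132)]
152 [(507, -447, 0), (460, -230, 129), (451, -230, 130), (478, -455, 1)]
154 [(505, -436, -1), (495, -440, -1), (485, -436, 2), (475, -441, 1)]
156 [(501, -419, 1), (461, -243, 108), (483, -431, -1), (473, -428, 1)]
158 [(466, -227, 110), (458, -228, 111), (450, -233, 109), (470, -414, 2)]
160 [(465, -226, 104), (456, -224, 107), (448, -226, 108), (468, -405, 0)]
162 [(464, -223, 100), (455, -221, 103), (448, -226, 101), (465, -390, 2)]
164 [(464, -224, 93), (455, -223, 95), (448, -230, 93), (462, -381, 0)]
166 [(464, -228, 84), (479, -366, -1), (469, -367, 0), (459, -366, 2)]
168 [(484, -348, 0), (475, -350, 1), (466, -355, 0), (458, -363, -2)]
170 [(482, -336, 0), (473, -339, 1), (464, -345, 0), (455, -346, 0)]
```

The side view shows the fingertips standing at about z=128, clear above the roller (top at 109), although the reported TCP z is 94. They passed over the roller without touching it: force is about 0 and it hasn't moved. I'll back off, go lower, and measure the tip height again.

```bash
python3 -c "
from h import go
go(446.5,-189,94,15.85)"
```

```text
t 7.43 pos [ 458.7 -238.1   94. ] yaw_x 34.2 F [-0.11 -0.04 -0.55] open 0.2 shift [ 17.6 -47.5   0. ] tilt [-0. -0. -1.] j7 1.02
az 0.3203
```

Emit:
drive_tool(
  plan=[
    {"x": 5.9, "y": -15.8, "z": 0, "ax": 0, "ay": 0, "az": 0, "grip": 0},
    {"x": 5.9, "y": -15.8, "z": 0, "ax": 0, "ay": 0, "az": 0, "grip": 0},
    {"x": 5.9, "y": -15.8, "z": 0, "ax": 0, "ay": 0, "az": 0, "grip": 0},
    {"x": 0, "y": 0, "z": 0, "ax": 0, "ay": 0, "az": 0.107, "grip": 0},
    {"x": 0, "y": 0, "z": 0, "ax": 0, "ay": 0, "az": 0.107, "grip": 0},
    {"x": 0, "y": 0, "z": 0, "ax": 0, "ay": 0, "az": 0.106, "grip": 0},
    {"x": 0, "y": 0, "z": 10, "ax": 0, "ay": 0, "az": 0, "grip": 0},
    {"x": 0, "y": 0, "z": 10, "ax": 0, "ay": 0, "az": 0, "grip": 0},
    {"x": 0, "y": 0, "z": 4, "ax": 0, "ay": 0, "az": 0, "grip": 0},
    {"x": 0, "y": 0, "z": 0, "ax": 0, "ay": 0, "az": 0, "grip": 0},
  ],
)

```text
time: 8.27
position: [446.3, -188.9, 69.4]
orientation: [0.99, 0.138, -0.001, -0.0]
wrist_force: [0.6, -0.2, -0.7]
opening: 0.3
```

```bash
python3 - <<'E'
from h import *
from station import vision
import cv2
go(446.5,-189,70)
im,d=vision.capture("side");b=cv2.resize(im[110:210,270:390],None,fx=3.2,fy=3.2,interpolation=cv2.INTER_CUBIC);cv2.imwrite("pics/c5.png",b)
print(np.round(proj("side",(446.5,-189,70)),1))
for v in range(150,184,2): print(v,[tuple(int(a) for a in unproj("side",u,v,d[v,u])) if d[v,u]>0 else 0 for u in range(334,358,3)])
E
```

```text
t 8.27 pos [ 446.3 -188.9   69.4] yaw_x 15.87 F [ 0.57 -0.22 -0.67] open 0.3 shift [ 0.1  0.2 -0.6] tilt [-0.001  0.    -1.   ] j7 0.76
[ 342.6  178.8 1086.6]
150 [(473, -169, 166), (468, -185, 158), (461, -190, 156), (450, -170, 169), (491, -468, 0), (435, -173, 171), (428, -177, 170), (424, -200, 158)]
152 [(472, -168, 160), (466, -175, 158), (460, -187, 152), (450, -172, 162), (489, -458, -2), (435, -175, 164), (427, -175, 166), (422, -190, 158)]
154 [(472, -168, 154), (464, -170, 155), (458, -176, 153), (450, -174, 155), (445, -195, 144), (435, -180, 155), (427, -178, 158), (420, -182, 157)]
156 [(472, -170, 147), (464, -171, 148), (457, -176, 147), (449, -173, 150), (444, -189, 142), (434, -177, 151), (427, -185, 148), (419, -181, 151)]
158 [(517, -403, 0), (508, -404, 0), (457, -181, 138), (449, -176, 143), (442, -183, 140), (433, -177, 145), (427, -188, 140), (452, -425, 0)]
160 [(514, -389, 0), (505, -395, -1), (456, -177, 134), (448, -174, 138), (440, -177, 138), (434, -182, 136), (458, -408, 0), (449, -410, 1)]
162 [(511, -379, 0), (502, -382, 0), (457, -182, 125), (448, -1
[... 745 characters left out ...]
443, -336, 1), (435, -341, 0)]
174 [(494, -309, 0), (485, -309, 1), (477, -315, 0), (467, -315, 1), (459, -319, 1), (451, -326, -1), (441, -323, 2), (433, -332, 0)]
176 [(491, -295, 1), (483, -301, 0), (474, -301, 2), (465, -302, 3), (456, -308, 1), (448, -312, 0), (439, -314, 1), (430, -315, 2)]
178 [(489, -286, 0), (480, -288, 1), (471, -289, 2), (464, -300, -2), (455, -302, -1), (445, -300, 1), (437, -308, -1), (428, -309, 0)]
180 [(486, -276, 0), (478, -280, 0), (469, -282, 0), (460, -285, 0), (452, -287, 0), (443, -289, 2), (434, -294, 0), (426, -297, 0)]
182 [(484, -269, -2), (475, -269, 0), (467, -273, 0), (458, -275, 0), (449, -277, 0), (441, -280, 0), (432, -284, 0), (424, -288, 0)]
```

View pics/c5.png

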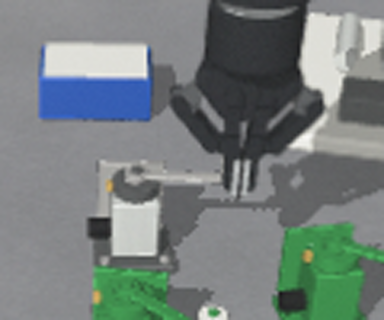

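Now the tip measures about 104 at a reported z of 69.4, so the real tip is about 34.5 mm above the reported TCP; xy agrees. I'll lower 10 mm (tip about 94), approach, and push the first 0.3 rad.

Emit:
drive_tool(
  plan=[
    {"x": 0, "y": 0, "z": 5, "ax": 0, "ay": 0, "az": 0, "grip": 0},
    {"x": 0, "y": 0, "z": 5, "ax": 0, "ay": 0, "az": 0, "grip": 0},
    {"x": 0, "y": 8, "z": 0, "ax": 0, "ay": 0, "az": 0, "grip": 0},
    {"x": 0, "y": 8, "z": 0, "ax": 0, "ay": 0, "az": 0, "grip": 0},
    {"x": 0, "y": 8, "z": 0, "ax": 0, "ay": 0, "az": 0, "grip": 0},
    {"x": -0.8, "y": 3.4, "z": 0, "ax": 0, "ay": 0, "az": -0.04, "grip": 0},
    {"x": -0.8, "y": 3.4, "z": 0, "ax": 0, "ay": 0, "az": -0.04, "grip": 0},
    {"x": -0.8, "y": 3.4, "z": 0, "ax": 0, "ay": 0, "az": -0.04, "grip": 0},
    {"x": -0.8, "y": 3.4, "z": 0, "ax": 0, "ay": 0, "az": -0.04, "grip": 0},
    {"x": -0.8, "y": 3.4, "z": 0, "ax": 0, "ay": 0, "az": -0.04, "grip": 0},
    {"x": -0.8, "y": 3.4, "z": 0, "ax": 0, "ay": 0, "az": -0.04, "grip": 0},
    {"x": -0.8, "y": 3.4, "z": 0, "ax": 0, "ay": 0, "az": -0.04, "grip": 0},
  ],
)

```text
time: 9.32
position: [457.4, -237.4, 60.2]
orientation: [0.961, 0.276, 0.0, 0.0]
wrist_force: [0.5, -0.1, 0.1]
opening: -0.0
```

```bash
python3 -c "
from h import *
st((541.2,-211.4),1,85,8);see((541.2,-211.4),0,'long_roller')"
```

```text
t 9.72 pos [ 457.3 -236.1   60.1] yaw_x 31.9 tilt [-0. -0. -1.] pivot_tool [84.3 23.3 -0. ] Ftool [0.21 0.32 0.18] +- [0.28 0.2  0.27] tool ang from pivot 196.4
side long_roller 0.61 [ 471.9 -256.3  102.9] rad 82.6 ang 212.93951072961548
```

Emit:
drive_tool(
  plan=[
    {"x": -0.8, "y": 3.4, "z": 0, "ax": 0, "ay": 0, "az": -0.04, "grip": 0},
    {"x": -0.8, "y": 3.4, "z": 0, "ax": 0, "ay": 0, "az": -0.04, "grip": 0},
    {"x": -0.8, "y": 3.4, "z": 0, "ax": 0, "ay": 0, "az": -0.04, "grip": 0},
    {"x": -0.8, "y": 3.4, "z": 0, "ax": 0, "ay": 0, "az": -0.04, "grip": 0},
    {"x": -0.8, "y": 3.4, "z": 0, "ax": 0, "ay": 0, "az": -0.04, "grip": 0},
    {"x": 0, "y": 0, "z": 0, "ax": 0, "ay": 0, "az": 0, "grip": 0},
  ],
)

```text
time: 10.42
position: [464.2, -252.7, 60.0]
orientation: [0.929, 0.37, -0.0, 0.0]
wrist_force: [-0.3, -0.9, 0.1]
opening: -0.0
```

```bash
python3 -c "
from h import *
st((541.2,-211.4),1,85,6)"
```

```text
t 10.72 pos [ 464.1 -252.    60.1] yaw_x 43.3 tilt [-0. -0. -1.] pivot_tool [83.9 23.4 -0. ] Ftool [-0.3   0.13  0.46] +- [0.19 0.24 0.23] tool ang from pivot 207.8
```

Emit:
drive_tool(
  plan=[
    {"x": -0.8, "y": 3.4, "z": 0, "ax": 0, "ay": 0, "az": -0.04, "grip": 0},
    {"x": -0.8, "y": 3.4, "z": 0, "ax": 0, "ay": 0, "az": -0.04, "grip": 0},
    {"x": 0, "y": 0, "z": 0, "ax": 0, "ay": 0, "az": 0, "grip": 0},
  ],
)

```text
time: 10.97
position: [467.9, -258.5, 60.1]
orientation: [0.913, 0.407, 0.0, 0.0]
wrist_force: [0.8, -0.2, -0.2]
opening: 0.4
```

```bash
python3 -c "
from h import *
st((541.2,-211.4),1,85,6)"
```

```text
t 11.27 pos [ 467.7 -258.    60. ] yaw_x 47.9 tilt [-0. -0. -1.] pivot_tool [83.8 23.3 -0. ] Ftool [-0.19  0.36  0.23] +- [0.17 0.14 0.22] tool ang from pivot 212.4
```

Emit:
drive_tool(
  plan=[
    {"x": -0.8, "y": 3.4, "z": 0, "ax": 0, "ay": 0, "az": -0.04, "grip": 0},
    {"x": 0, "y": 0, "z": 0, "ax": 0, "ay": 0, "az": 0, "grip": 0},
  ],
)

```text
time: 11.43
position: [469.9, -261.3, 60.1]
orientation: [0.905, 0.425, -0.0, 0.0]
wrist_force: [-0.5, -0.4, 0.2]
opening: -0.1
```

```bash
python3 -c "
from h import *
st((541.2,-211.4),1,85,6)"
```

```text
t 11.73 pos [ 469.7 -260.9   60.1] yaw_x 50.2 tilt [-0. -0. -1.] pivot_tool [83.8 23.3 -0. ] Ftool [0.06 0.1  0.48] +- [0.08 0.17 0.15] tool ang from pivot 214.7
```

Emit:
drive_tool(
  plan=[
    {"x": -0.8, "y": 3.4, "z": 0, "ax": 0, "ay": 0, "az": -0.04, "grip": 0},
    {"x": -0.8, "y": 3.4, "z": 0, "ax": 0, "ay": 0, "az": -0.04, "grip": 0},
    {"x": 0, "y": 0, "z": 0, "ax": 0, "ay": 0, "az": 0, "grip": 0},
  ],
)

```text
time: 11.98
position: [473.9, -266.3, 59.9]
orientation: [0.887, 0.461, -0.0, -0.0]
wrist_force: [-2.1, 3.9, 0.9]
opening: 0.1
```

```bash
python3 -c "
from h import *
st((541.2,-211.4),1,85,6)"
```

```text
t 12.28 pos [ 473.9 -266.2   60. ] yaw_x 54.8 tilt [-0.  0. -1.] pivot_tool [83.6 23.4 -0. ] Ftool [ 1.52 -3.89 -0.64] +- [0.25 0.09 0.2 ] tool ang from pivot 219.2
```

Take-up felt: about 4 N, roughly 0.04 rad on. I'll advance 0.08 rad more and read.

Emit:
drive_tool(
  plan=[
    {"x": -0.8, "y": 3.4, "z": 0, "ax": 0, "ay": 0, "az": -0.04, "grip": 0},
    {"x": -0.6, "y": 2.6, "z": 0, "ax": 0, "ay": 0, "az": -0.03, "grip": 0},
    {"x": 0, "y": 0, "z": 0, "ax": 0, "ay": 0, "az": 0, "grip": 0},
  ],
)

```text
time: 12.53
position: [477.9, -270.8, 59.9]
orientation: [0.871, 0.492, -0.0, -0.001]
wrist_force: [-5.9, 5.4, 1.7]
opening: -0.0
```

```bash
python3 -c "
from h import *
st((541.2,-211.4),1,85,6)
see((541.2,-211.4),0,'long_roller')"
```

```text
t 12.83 pos [ 477.6 -270.5   59.9] yaw_x 58.8 tilt [-0.001  0.001 -1.   ] pivot_tool [83.5 23.8 -0.1] Ftool [ 2.07 -7.05 -1.65] +- [0.19 0.08 0.11] tool ang from pivot 222.9
side long_roller 0.56 [ 495.3 -283.4  101.7] rad 85.4 ang 237.48248938495445
```

Emit:
drive_tool(
  plan=[
    {"x": -0.6, "y": 2.6, "z": 0, "ax": 0, "ay": 0, "az": -0.03, "grip": 0},
    {"x": 0, "y": 0, "z": 0, "ax": 0, "ay": 0, "az": 0, "grip": 0},
  ],
)

```text
time: 13.2
position: [479.5, -272.5, 59.9]
orientation: [0.863, 0.505, -0.001, -0.001]
wrist_force: [-6.0, 6.6, 2.6]
opening: -0.1
```

```bash
python3 -c "
from h import *
st((541.2,-211.4),1,85,6)"
```

```text
t 13.5 pos [ 479.3 -272.3   59.9] yaw_x 60.5 tilt [-0.002  0.001 -1.   ] pivot_tool [83.5 23.9 -0.1] Ftool [ 2.41 -8.58 -2.65] +- [0.11 0.19 0.07] tool ang from pivot 224.5
```

Now 8.8 N, past the nominal trip force. I'll add a small margin and hold for 1.5 s.

Emit:
drive_tool(
  plan=[
    {"x": -0.2, "y": 0.9, "z": 0, "ax": 0, "ay": 0, "az": -0.01, "grip": 0},
    {"x": 0, "y": 0, "z": 0, "ax": 0, "ay": 0, "az": 0, "grip": 0},
    {"x": 0, "y": 0, "z": 0, "ax": 0, "ay": 0, "az": 0, "grip": 0},
    {"x": 0, "y": 0, "z": 0, "ax": 0, "ay": 0, "az": 0, "grip": 0},
    {"x": 0, "y": 0, "z": 0, "ax": 0, "ay": 0, "az": 0, "grip": 0},
    {"x": 0, "y": 0, "z": 0, "ax": 0, "ay": 0, "az": 0, "grip": 0},
    {"x": 0, "y": 0, "z": 0, "ax": 0, "ay": 0, "az": 0, "grip": 0},
    {"x": 0, "y": 0, "z": 0, "ax": 0, "ay": 0, "az": 0, "grip": 0},
    {"x": 0, "y": 0, "z": 0, "ax": 0, "ay": 0, "az": 0, "grip": 0},
    {"x": 0, "y": 0, "z": 0, "ax": 0, "ay": 0, "az": 0, "grip": 0},
    {"x": 0, "y": 0, "z": 0, "ax": 0, "ay": 0, "az": 0, "grip": 0},
    {"x": 0, "y": 0, "z": 0, "ax": 0, "ay": 0, "az": 0, "grip": 0},
  ],
)

```text
time: 14.5
position: [479.9, -272.9, 59.9]
orientation: [0.861, 0.508, -0.001, -0.001]
wrist_force: [-6.1, 6.1, 2.4]
opening: -0.2
```

```bash
python3 -c "
from h import *
st((541.2,-211.4),1,85,8)
see((541.2,-211.4),0,'long_dog')
go(541.2,-211.4,60)"
```

```text
t 14.9 pos [ 479.9 -272.9   59.9] yaw_x 61.1 tilt [-0.002  0.001 -1.   ] pivot_tool [83.5 24.  -0.1] Ftool [ 2.01 -8.79 -2.89] +- [0.11 0.14 0.15] tool ang from pivot 225.1
t 15.1 pos [ 479.9 -272.9   59.9] yaw_x 61.11 F [-7.09  5.87  1.97] open 0.0 shift [83.5 24.  -0.2] tilt [-0.002  0.001 -1.   ] j7 1.35
```

Slope is 48 N/rad, so it now sits about 0.147 rad past take-up: tripped, well under 0.26, and held for over 1.5 s. Easing off along the same arc, then clearing.

Emit:
drive_tool(
  plan=[
    {"x": 0.4, "y": -1.7, "z": 0, "ax": 0, "ay": 0, "az": 0.02, "grip": 0},
    {"x": 0.4, "y": -1.7, "z": 0, "ax": 0, "ay": 0, "az": 0.02, "grip": 0},
    {"x": 0.4, "y": -1.7, "z": 0, "ax": 0, "ay": 0, "az": 0.02, "grip": 0},
    {"x": 0.4, "y": -1.7, "z": 0, "ax": 0, "ay": 0, "az": 0.02, "grip": 0},
    {"x": 0.4, "y": -1.7, "z": 0, "ax": 0, "ay": 0, "az": 0.02, "grip": 0},
    {"x": 0.4, "y": -1.7, "z": 0, "ax": 0, "ay": 0, "az": 0.02, "grip": 0},
    {"x": 0.4, "y": -1.7, "z": 0, "ax": 0, "ay": 0, "az": 0.02, "grip": 0},
    {"x": 0.4, "y": -1.7, "z": 0, "ax": 0, "ay": 0, "az": 0.02, "grip": 0},
    {"x": 0.4, "y": -1.7, "z": 0, "ax": 0, "ay": 0, "az": 0.02, "grip": 0},
    {"x": 0, "y": -5, "z": 0, "ax": 0, "ay": 0, "az": 0, "grip": 0},
    {"x": 0, "y": -10, "z": 0, "ax": 0, "ay": 0, "az": 0, "grip": 0},
    {"x": 0, "y": -10, "z": 0, "ax": 0, "ay": 0, "az": 0, "grip": 0},
  ],
)

```text
time: 16.1
position: [450.3, -246.3, 60.1]
orientation: [0.903, 0.429, 0.0, 0.0]
wrist_force: [-0.5, 0.2, -0.1]
opening: 0.1
```

Emit:
drive_tool(
  plan=[
    {"x": 0, "y": 0, "z": -25, "ax": 0, "ay": 0, "az": 0, "grip": 0},
    {"x": 0, "y": 0, "z": -35, "ax": 0, "ay": 0, "az": 0, "grip": 0},
    {"x": 0, "y": 0, "z": -35, "ax": 0, "ay": 0, "az": 0, "grip": 0},
    {"x": 0, "y": 0, "z": 0, "ax": 0, "ay": 0, "az": 0, "grip": 0},
  ],
)

```text
time: 16.43
position: [452.4, -247.4, 160.4]
orientation: [0.903, 0.429, 0.002, 0.003]
wrist_force: [0.3, -0.3, 0.7]
opening: -0.2
```

```bash
python3 -c "
from h import *
see((541.2,-211.4),0,'long_roller')
go(460,85,155)"
```

```text
side long_roller 0.51 [ 490.3 -273.9  101.7] rad 80.6 ang 230.84062872667678
t 16.63 pos [ 450.3 -246.2  154.5] yaw_x 50.82 F [ 0.33 -0.85  0.33] open -0.0 shift [ 262.9 -201.8   -0.5] tilt [-0.001  0.    -1.   ] j7 1.22
```

The roller is back at about 231° (take-up estimate about 232°) and on the trip side. Next: the short switch.

```bash
python3 -c "
from h import *
go(489.9,152.7,155,14.3)"
```

```text
t 16.63 pos [ 450.3 -246.2  154.5] yaw_x 50.82 F [ 0.33 -0.85  0.33] open -0.0 shift [ 334.2 -221.4   -0.5] tilt [-0.001  0.    -1.   ] j7 1.22
az 0.6373
```

Emit:
drive_tool(
  plan=[
    {"x": 27.8, "y": -18.4, "z": 0, "ax": 0, "ay": 0, "az": 0, "grip": 0},
    {"x": 27.8, "y": -18.4, "z": 0, "ax": 0, "ay": 0, "az": 0, "grip": 0},
    {"x": 27.8, "y": -18.4, "z": 0, "ax": 0, "ay": 0, "az": 0, "grip": 0},
    {"x": 27.8, "y": -18.4, "z": 0, "ax": 0, "ay": 0, "az": 0, "grip": 0},
    {"x": 27.8, "y": -18.4, "z": 0, "ax": 0, "ay": 0, "az": 0, "grip": 0},
    {"x": 27.8, "y": -18.4, "z": 0, "ax": 0, "ay": 0, "az": 0, "grip": 0},
    {"x": 27.8, "y": -18.4, "z": 0, "ax": 0, "ay": 0, "az": 0, "grip": 0},
    {"x": 27.8, "y": -18.4, "z": 0, "ax": 0, "ay": 0, "az": 0, "grip": 0},
    {"x": 27.8, "y": -18.4, "z": 0, "ax": 0, "ay": 0, "az": 0, "grip": 0},
    {"x": 27.8, "y": -18.4, "z": 0, "ax": 0, "ay": 0, "az": 0, "grip": 0},
    {"x": 27.8, "y": -18.4, "z": 0, "ax": 0, "ay": 0, "az": 0, "grip": 0},
    {"x": 27.8, "y": -18.4, "z": 0, "ax": 0, "ay": 0, "az": 0, "grip": 0},
  ],
)

```text
time: 17.63
position: [489.7, 153.3, 154.0]
orientation: [0.903, 0.429, -0.001, 0.0]
wrist_force: [0.9, 0.6, 0.2]
opening: -0.1
```

Emit:
drive_tool(
  plan=[
    {"x": 0, "y": 0, "z": 0, "ax": 0, "ay": 0, "az": 0.107, "grip": 0},
    {"x": 0, "y": 0, "z": 0, "ax": 0, "ay": 0, "az": 0.107, "grip": 0},
    {"x": 0, "y": 0, "z": 0, "ax": 0, "ay": 0, "az": 0.107, "grip": 0},
    {"x": 0, "y": 0, "z": 0, "ax": 0, "ay": 0, "az": 0.107, "grip": 0},
    {"x": 0, "y": 0, "z": 0, "ax": 0, "ay": 0, "az": 0.107, "grip": 0},
    {"x": 0, "y": 0, "z": 0, "ax": 0, "ay": 0, "az": 0.102, "grip": 0},
    {"x": 0, "y": 0, "z": 0, "ax": 0, "ay": 0, "az": 0, "grip": 0},
  ],
)

```text
time: 18.22
position: [489.8, 151.7, 154.0]
orientation: [0.993, 0.122, -0.001, 0.001]
wrist_force: [-0.2, -0.6, 0.1]
opening: -0.3
```

```bash
python3 -c "
from h import *
see((531.6,211.8),0,'short_roller')
go(489.9,152.7,60,14.3)"
```

```text
top short_roller 0.58 [522.7 306.8  99.8] rad 95.4 ang 95.35208840220353
side short_roller 0.68 [477.3 194.  101.5] rad 57.1 ang 198.1495820538427
side short_roller 0.55 [514.7 307.2 101.6] rad 96.9 ang 100.04566311885648
t 18.42 pos [490.2 151.6 154.6] yaw_x 14.5 F [ 1.07 -0.22  0.06] open 0.0 shift [ 0.1 -1.1 94.6] tilt [-0.001 -0.    -1.   ] j7 0.09
az 0.0035
```

Emit:
drive_tool(
  plan=[
    {"x": 0, "y": 0, "z": 32, "ax": 0, "ay": 0, "az": 0, "grip": 0},
    {"x": 0, "y": 0, "z": 32, "ax": 0, "ay": 0, "az": 0, "grip": 0},
    {"x": 0, "y": 0, "z": 31, "ax": 0, "ay": 0, "az": 0, "grip": 0},
    {"x": 0, "y": -8, "z": 0, "ax": 0, "ay": 0, "az": 0, "grip": 0},
    {"x": 0, "y": -8, "z": 0, "ax": 0, "ay": 0, "az": 0, "grip": 0},
    {"x": 0, "y": -8, "z": 0, "ax": 0, "ay": 0, "az": 0, "grip": 0},
    {"x": -1.1, "y": -2.8, "z": 0, "ax": 0, "ay": 0, "az": 0.05, "grip": 0},
    {"x": -1.1, "y": -2.8, "z": 0, "ax": 0, "ay": 0, "az": 0.05, "grip": 0},
    {"x": -1.1, "y": -2.8, "z": 0, "ax": 0, "ay": 0, "az": 0.05, "grip": 0},
    {"x": -1.1, "y": -2.8, "z": 0, "ax": 0, "ay": 0, "az": 0.05, "grip": 0},
    {"x": -1.1, "y": -2.8, "z": 0, "ax": 0, "ay": 0, "az": 0.05, "grip": 0},
    {"x": 0, "y": 0, "z": 0, "ax": 0, "ay": 0, "az": 0, "grip": 0},
  ],
)

```text
time: 19.42
position: [477.1, 190.0, 61.8]
orientation: [1.0, -0.0, 0.001, -0.001]
wrist_force: [-0.3, 0.1, -0.4]
opening: 0.0
```

```bash
python3 -c "
from h import *
st((531.6,211.8),-1,55,6)
see((531.6,211.8),0,'short_roller')"
```

```text
t 19.72 pos [477.  188.1  60.4] yaw_x 0.1 tilt [ 0.  0. -1.] pivot_tool [ 54.6 -23.7   0. ] Ftool [ 0.23 -0.02 -0.13] +- [0.24 0.07 0.14] tool ang from pivot 203.5
top short_roller 0.45 [519.2 306.7 100.4] rad 95.7 ang 97.4443130071075
side short_roller 0.88 [516.7 309.2 102.4] rad 98.5 ang 98.69753159717723
```

Emit:
drive_tool(
  plan=[
    {"x": -1.1, "y": -2.8, "z": 0, "ax": 0, "ay": 0, "az": 0.05, "grip": 0},
    {"x": -1.1, "y": -2.8, "z": 0, "ax": 0, "ay": 0, "az": 0.05, "grip": 0},
    {"x": -1.1, "y": -2.8, "z": 0, "ax": 0, "ay": 0, "az": 0.05, "grip": 0},
    {"x": -1.1, "y": -2.8, "z": 0, "ax": 0, "ay": 0, "az": 0.05, "grip": 0},
    {"x": 0, "y": 0, "z": 0, "ax": 0, "ay": 0, "az": 0, "grip": 0},
  ],
)

```text
time: 20.33
position: [473.1, 200.0, 59.9]
orientation: [0.995, -0.101, -0.0, 0.0]
wrist_force: [-0.0, 0.9, 0.3]
opening: 0.2
```

```bash
python3 - <<'E'
from h import *
from station import vision
import cv2
st((531.6,211.8),-1,55,6)
im,d=vision.capture("top");a=cv2.resize(im[185:285,140:260],None,fx=3.2,fy=3.2,interpolation=cv2.INTER_CUBIC)
im,d=vision.capture("side");b=cv2.resize(im[230:330,190:310],None,fx=3.2,fy=3.2,interpolation=cv2.INTER_CUBIC)
cv2.imwrite("pics/c6.png",np.hstack([a,b]))
E
```

```text
t 20.63 pos [473.4 199.3  60. ] yaw_x -11.4 tilt [-0. -0. -1.] pivot_tool [ 54.6 -23.8  -0. ] Ftool [-0.37  0.01 -0.  ] +- [0.12 0.19 0.13] tool ang from pivot 192.1
```

View pics/c6.png

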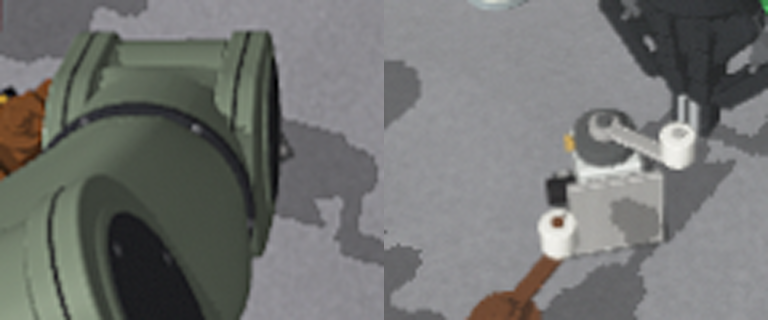

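In the side view (right half), the grey roller at about (677,145) has swung towards its plate, with the fingers directly behind it. I'll continue in small steps.

Emit:
drive_tool(
  plan=[
    {"x": -1.1, "y": -2.8, "z": 0, "ax": 0, "ay": 0, "az": 0.05, "grip": 0},
    {"x": -1.1, "y": -2.8, "z": 0, "ax": 0, "ay": 0, "az": 0.05, "grip": 0},
    {"x": 0, "y": 0, "z": 0, "ax": 0, "ay": 0, "az": 0, "grip": 0},
  ],
)

```text
time: 20.98
position: [472.3, 205.9, 60.0]
orientation: [0.989, -0.15, -0.0, -0.0]
wrist_force: [0.2, 0.4, -0.5]
opening: -0.4
```

```bash
python3 -c "
from h import *
st((531.6,211.8),-1,55,6)"
```

```text
t 21.28 pos [472.5 205.3  60. ] yaw_x -17.1 tilt [-0. -0. -1.] pivot_tool [ 54.6 -23.7  -0. ] Ftool [-0.01 -0.31  0.5 ] +- [0.26 0.16 0.17] tool ang from pivot 186.3
```

Emit:
drive_tool(
  plan=[
    {"x": -1.1, "y": -2.8, "z": 0, "ax": 0, "ay": 0, "az": 0.05, "grip": 0},
    {"x": -0.8, "y": -2, "z": 0, "ax": 0, "ay": 0, "az": 0.035, "grip": 0},
    {"x": 0, "y": 0, "z": 0, "ax": 0, "ay": 0, "az": 0, "grip": 0},
  ],
)

```text
time: 21.53
position: [472.2, 210.3, 60.0]
orientation: [0.981, -0.192, 0.0, 0.0]
wrist_force: [-0.2, -4.4, 0.9]
opening: 0.0
```

```bash
python3 -c "
from h import *
st((531.6,211.8),-1,55,6)"
```

```text
t 21.83 pos [472.2 210.3  60. ] yaw_x -22.0 tilt [ 0. -0. -1.] pivot_tool [ 54.5 -23.7  -0. ] Ftool [ 2.15  4.23 -0.89] +- [0.14 0.15 0.24] tool ang from pivot 181.5
```

Take-up felt (4.2 N). Advancing 0.06 rad.

Emit:
drive_tool(
  plan=[
    {"x": -0.7, "y": -1.7, "z": 0, "ax": 0, "ay": 0, "az": 0.03, "grip": 0},
    {"x": -0.7, "y": -1.7, "z": 0, "ax": 0, "ay": 0, "az": 0.03, "grip": 0},
    {"x": 0, "y": 0, "z": 0, "ax": 0, "ay": 0, "az": 0, "grip": 0},
  ],
)

```text
time: 22.08
position: [472.2, 214.0, 59.9]
orientation: [0.975, -0.222, 0.0, 0.0]
wrist_force: [0.8, -7.7, 1.8]
opening: 0.1
```

```bash
python3 -c "
from h import *
st((531.6,211.8),-1,55,6)"
```

```text
t 22.38 pos [472.1 213.7  60. ] yaw_x -25.5 tilt [-0.    -0.001 -1.   ] pivot_tool [ 54.5 -23.9  -0. ] Ftool [ 3.37  6.61 -0.78] +- [0.09 0.16 0.27] tool ang from pivot 178.2
```

Emit:
drive_tool(
  plan=[
    {"x": -0.5, "y": -1.3, "z": 0, "ax": 0, "ay": 0, "az": 0.023, "grip": 0},
    {"x": -0.5, "y": -1.3, "z": 0, "ax": 0, "ay": 0, "az": 0.023, "grip": 0},
    {"x": 0, "y": 0, "z": 0, "ax": 0, "ay": 0, "az": 0, "grip": 0},
  ],
)

```text
time: 22.63
position: [472.3, 216.4, 59.9]
orientation: [0.97, -0.244, -0.0, 0.001]
wrist_force: [-0.4, -9.5, 2.4]
opening: 0.5
```

```bash
python3 -c "
from h import *
st((531.6,211.8),-1,55,6)"
```

```text
t 22.93 pos [472.2 216.1  60. ] yaw_x -28.2 tilt [-0.001 -0.001 -1.   ] pivot_tool [ 54.4 -24.2  -0. ] Ftool [ 3.56  8.53 -1.78] +- [0.15 0.2  0.11] tool ang from pivot 175.8
```

8.5 N, about 0.14 rad past take-up. Holding.

Emit:
drive_tool(
  plan=[
    {"x": -0.1, "y": -0.4, "z": 0, "ax": 0, "ay": 0, "az": 0.006, "grip": 0},
    {"x": 0, "y": 0, "z": 0, "ax": 0, "ay": 0, "az": 0, "grip": 0},
    {"x": 0, "y": 0, "z": 0, "ax": 0, "ay": 0, "az": 0, "grip": 0},
    {"x": 0, "y": 0, "z": 0, "ax": 0, "ay": 0, "az": 0, "grip": 0},
    {"x": 0, "y": 0, "z": 0, "ax": 0, "ay": 0, "az": 0, "grip": 0},
    {"x": 0, "y": 0, "z": 0, "ax": 0, "ay": 0, "az": 0, "grip": 0},
    {"x": 0, "y": 0, "z": 0, "ax": 0, "ay": 0, "az": 0, "grip": 0},
    {"x": 0, "y": 0, "z": 0, "ax": 0, "ay": 0, "az": 0, "grip": 0},
    {"x": 0, "y": 0, "z": 0, "ax": 0, "ay": 0, "az": 0, "grip": 0},
    {"x": 0, "y": 0, "z": 0, "ax": 0, "ay": 0, "az": 0, "grip": 0},
    {"x": 0, "y": 0, "z": 0, "ax": 0, "ay": 0, "az": 0, "grip": 0},
    {"x": 0, "y": 0, "z": 0, "ax": 0, "ay": 0, "az": 0, "grip": 0},
  ],
)

```text
time: 23.93
position: [472.3, 216.5, 60.0]
orientation: [0.969, -0.246, -0.0, 0.001]
wrist_force: [-1.6, -9.1, 2.0]
opening: 0.1
```

```bash
sed -i 's/if 35</if 15</' h.py; python3 -c "
from h import *
st((531.6,211.8),-1,55,8)
see((531.6,211.8),0,'short_dog')
see((541.2,-211.4),0,'long_dog')"
```

```text
t 24.33 pos [472.3 216.5  60. ] yaw_x -28.5 tilt [-0.001 -0.001 -1.   ] pivot_tool [ 54.3 -24.2  -0. ] Ftool [ 3.41  9.21 -1.83] +- [0.11 0.14 0.14] tool ang from pivot 175.5
side short_dog 0.72 [551.2 220.1  74.9] rad 21.3 ang 22.95117042507428
top long_dog 0.88 [ 561.1 -200.9   73.9] rad 22.5 ang 27.81784070358013
side long_dog 0.68 [ 559.3 -202.4   75.7] rad 20.2 ang 26.438290809750434
```

Held at 9.2 N. The dog reads about 23° against 31° before, so it has turned clockwise about 0.14 rad. Easing off.

Emit:
drive_tool(
  plan=[
    {"x": 0.5, "y": 1.3, "z": 0, "ax": 0, "ay": 0, "az": -0.023, "grip": 0},
    {"x": 0.5, "y": 1.3, "z": 0, "ax": 0, "ay": 0, "az": -0.023, "grip": 0},
    {"x": 0.5, "y": 1.3, "z": 0, "ax": 0, "ay": 0, "az": -0.023, "grip": 0},
    {"x": 0.5, "y": 1.3, "z": 0, "ax": 0, "ay": 0, "az": -0.023, "grip": 0},
    {"x": 0.5, "y": 1.3, "z": 0, "ax": 0, "ay": 0, "az": -0.023, "grip": 0},
    {"x": 0.5, "y": 1.3, "z": 0, "ax": 0, "ay": 0, "az": -0.023, "grip": 0},
    {"x": 0.5, "y": 1.3, "z": 0, "ax": 0, "ay": 0, "az": -0.023, "grip": 0},
    {"x": 0.5, "y": 1.3, "z": 0, "ax": 0, "ay": 0, "az": -0.023, "grip": 0},
    {"x": 0, "y": 3, "z": 0, "ax": 0, "ay": 0, "az": 0, "grip": 0},
    {"x": 0, "y": 6, "z": 0, "ax": 0, "ay": 0, "az": 0, "grip": 0},
    {"x": 0, "y": 10, "z": 0, "ax": 0, "ay": 0, "az": 0, "grip": 0},
    {"x": 0, "y": 10, "z": 0, "ax": 0, "ay": 0, "az": 0, "grip": 0},
  ],
)

```text
time: 25.73
position: [462.5, 177.9, 60.0]
orientation: [0.988, -0.156, -0.0, 0.0]
wrist_force: [-0.1, 0.0, 0.6]
opening: -0.1
```

Emit:
drive_tool(
  plan=[
    {"x": 0, "y": 0, "z": -25, "ax": 0, "ay": 0, "az": 0, "grip": 0},
    {"x": 0, "y": 0, "z": -35, "ax": 0, "ay": 0, "az": 0, "grip": 0},
    {"x": 0, "y": 0, "z": -35, "ax": 0, "ay": 0, "az": 0, "grip": 0},
    {"x": 0, "y": 0, "z": -35, "ax": 0, "ay": 0, "az": 0, "grip": 0},
    {"x": -20, "y": 25, "z": 0, "ax": 0, "ay": 0, "az": 0, "grip": 0},
    {"x": -20, "y": 25, "z": 0, "ax": 0, "ay": 0, "az": 0, "grip": 0},
    {"x": -20, "y": 25, "z": 0, "ax": 0, "ay": 0, "az": 0, "grip": 0},
    {"x": 0, "y": 0, "z": 0, "ax": 0, "ay": 0, "az": 0, "grip": 0},
  ],
)

```text
time: 26.4
position: [378.1, 122.6, 190.4]
orientation: [0.988, -0.157, -0.002, 0.0]
wrist_force: [-0.3, 0.4, -0.4]
opening: 0.6
```

```bash
python3 - <<'E'
from h import *
from station import vision
import cv2
see((531.6,211.8),0,'short_roller');see((531.6,211.8),0,'short_dog');see((541.2,-211.4),0,'long_roller')
go(400,150,180)
im,d=vision.capture("side");cv2.imwrite("pics/end.png",im)
E
```

```text
top short_roller 0.62 [478.  230.4  99.2] rad 56.7 ang 160.8624625659001
top short_roller 0.59 [517.8 306.5  99.2] rad 95.7 ang 98.2909737816835
side short_roller 0.73 [478.2 223.4 100.4] rad 54.6 ang 167.74413558310923
side short_roller 0.68 [519.2 307.3 100.2] rad 96.3 ang 97.39806217497906
top short_dog 0.57 [551.8 224.9  77.7] rad 24.1 ang 32.96400780444698
side short_dog 0.64 [549.5 223.8  77.8] rad 21.6 ang 33.83754668421936
top long_roller 0.65 [ 488.6 -275.   100.3] rad 82.5 ang 230.4077538153147
t 27.0 pos [382.9 125.9 189.9] yaw_x -17.93 F [ 0.04  0.55 -0.17] open 0.2 shift [  8.9 -28.2   9.9] tilt [-0. -0. -1.] j7 -0.28
```

View pics/end.png

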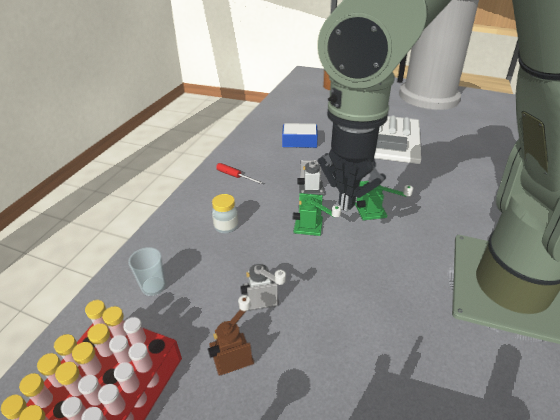

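The end picture shows jar (224,213), beaker (147,271) and screwdriver (240,174) where they were. The short roller now sits at (280,277) on the trip side, and the gripper is in the air. Handing in.

```bash
python3 -c "
from station import order
print(order.close_job())"
```

```text
the job is handed in; nothing more can be done
None
```

I proved both limit switches in the order asked, long arm first and then short, and handed the job in at about 27 s of the 67 s allowed. No verdict is reported at hand-in.

| Switch | Push held | Past take-up (trips at 0.10 rad, damaged at 0.26) | Held | Seen after release |
|---|---|---|---|---|
| Long | about 9.0 N | about 0.147 rad | about 1.5 s or more | roller at 230–231°, take-up estimate about 232° |
| Short | about 9.2 N | about 0.145 rad | about 1.4 s or more | roller at 161–168°, take-up estimate 158–160° |

- **Trip check:** I judged the trips by the force and the angle past take-up. On the short switch the brass dog also read about 23° when held, against 31° before, and went back to about 33°. For the long switch I have no dog reading while it was held; after release it read 26–28°, against 29° at the start.
- **End state:** both arms were left on their trip side, with the gripper shut and clear in the air. In the last picture the jar, beaker and screwdriver were where they started, and I pushed neither the green nor the brown look-alikes.
- **Disagreement found:** the fingertips really stood about 34 mm higher than the reported tool height. The first pass at the long switch therefore went over its roller without touching it. I measured the offset in the side camera and lowered the tool to suit.
- **Less certain:** the roller and dog readings are only good to about 4 mm. The two cameras differed by 7° on the short roller's final angle.

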